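# Sort the kiln furniture into its trays

## Robot

A 7-joint arm with a two-finger parallel gripper is mounted at the origin on the work surface. World frame = base frame: x ahead of the robot, y to its left, z up, the work surface at z = 0. Lengths are in m, angles in rad, forces in N, time in s.
With the tool pointing down it reaches from about 0.4 to 0.85 m from the base axis. Payload 10.4 kg.
Tool frame: the origin (TCP) lies at the very end of the fingers, on their centre line; the grasp point (between the pads) lies 19 mm behind it (manip.tcp_to_grasp is the z of the grasp point in the tool frame, in m); z points along the fingers, x is the direction in which the jaws open and shut, and the axes are right-handed (so a half turn about z gives the same grasp; the last joint's range is limited). The gripper opens to 85 mm and grips with 20 to 120 N. Pads are 22 mm wide; open, the fingers measure 114 mm over their backs; the gripper's body (76 mm by 85 mm) begins 54 mm behind the grasp point. The pads swing forward as they close: fully open they stand 13 mm farther back than shut.
Start: joints at [-0.023, 0.332, -0.065, 1.46, 0.022, 1.35, -0.088], TCP at [0.625, 0, 0.231] pointing down, gripper open.
Joint ranges: [-2.6, 2.6], [-0.5, 2.12], [-1.47, 1.34], [0.16, 2.42], [-1.27, 4.41], [0.06, 2.06], [-2.6, 2.6]. Speed limits (rad/s): [2.22, 2.22, 2.79, 2.79, 3.14, 3.14, 3.14].

## Interface

Orientations are given as a unit quaternion [x, y, z, w].
In Python, from workcell import manip gives the robot as it stands.
- The arm moves only by the tool servo_tool, never from a script. Its argument "moves" is a list of rows, each an object with "travel": the shift along the tool's x, y, z in mm, a list of three; "dr": the turn, a rotation vector about the tool's x, y, z in degrees, a list of three. A call has 1 to 12 rows; each row shifts and turns the commanded pose from where the row before left it, along the tool's axes as they then stand; what a row does not reach is not made up. A row lasts 1/8 s, in which the tool goes at most 62.5 mm and 10.7 degrees, less where a joint would pass 70% of its speed; a pose out of reach is approached as far as the arm can. A call is refused whole if a number of a shift passes 62.5 or a number of a turn 10.7, either way. A call with a gripper value outside its range is refused whole. "claw" is the closure, from 0 (fully open) to 1 (shut), set as the call begins (left out, the last holds). The fingers move at their own pace and stop on an object; "squeeze" is the grip in N (left out, the last holds). Time passes only in rows, so rows that do not move let the fingers close. It gives the time, the measured TCP pose, the force and the opening at its end, in the units of the state.
- manip.get_obs(): the state, without advancing time (a new reading comes with each control period).
- manip.camera(name): name is "scene" or "side" or "wrist"; returns the picture (420x560x3 uint8, blue, green, red); there is no depth.
- manip.calibration(name): a dict with "intrinsics" (3x3 intrinsics, pixels), "view" (4x4, takes a point from world to camera coordinates). Camera axes: x right, y down, z forward; pixel columns grow to the right and rows downward; lengths in m; the calibration is good to about 2 mm. A picture is of the moment at which its call begins: read the wrist's pose just before it. calibration takes no time and is no camera call; for the wrist camera it gives the pose at the moment of the call.
- manip.hand_in(): hands the job in, once; it reports no verdict.
The state is a dict: "clock": time; "joint_pos": joint angles; "joint_velocities": joint speeds; "tau": joint torques, N m; "position": TCP position; "ee_rot": TCP orientation; "ft_force": force on the tool from outside, world axes, zero at the start; "torque": the same for the moment, N m; "grip_width": opening from 0.0 (shut) to 1.0 (fully open).
Only numpy, scipy, OpenCV 4.12 (cv2) and the standard library are available. Lean on these libraries where they do the work, as an engineer would, in place of code of your own. Each camera call takes 0.05 s, during which the arm holds its last target. There are 200 camera calls.

## Task

After the firing, clear the five loose pieces of kiln furniture off the dark kiln shelf: put each piece into the tray that already holds its own kind (tall round props, square posts, three-armed stilts). Stand the props and posts upright and lay the stilt flat, each directly on the tray floor; set them down, do not drop them, for they chip. Leave the clay pot and the glaze jar where they are.

Things in the scene. Friction and masses are not known exactly. Their poses are not given: they have to be found in the camera images.
- tube_a_center (a point): round kiln prop, a tall buff fireclay tube 34 mm across and 70 mm tall with an open bore, standing upright; about 100 g. The point is its centre, 35 mm above its foot; z is its axis. It starts on the kiln shelf (200 x 160 mm, top 12 mm above the table).
- tube_b_center (a point): the second such prop: round kiln prop, a tall buff fireclay tube 34 mm across and 70 mm tall with an open bore, standing upright; about 100 g. The point is its centre, 35 mm above its foot; z is its axis. It starts on the kiln shelf (200 x 160 mm, top 12 mm above the table).
- post_a_center (a point): square kiln post, a buff fireclay block 36 x 36 mm in plan and 45 mm tall with a round bore from top to bottom, standing upright; about 100 g. The point is its centre, 22.5 mm above its foot; x and y are square to its side faces, z is up. It starts on the kiln shelf (200 x 160 mm, top 12 mm above the table).
- post_b_center (a point): the second such post: square kiln post, a buff fireclay block 36 x 36 mm in plan and 45 mm tall with a round bore from top to bottom, standing upright; about 100 g. The point is its centre, 22.5 mm above its foot; x and y are square to its side faces, z is up. It starts on the kiln shelf (200 x 160 mm, top 12 mm above the table).
- stilt_a_center (a point): three-armed buff fireclay stilt, 24 mm tall, 30 g: arms 10 mm wide (7 to 17 mm above its foot) run 28 mm out at 120 degrees, the first along x; a point 24 mm tall stands through each arm 24.5 mm out, so it rests on three points, alike both ways up. Pinch it across one arm. The point is its centre, 12 mm above its foot; z up. It starts on the kiln shelf (200 x 160 mm, top 12 mm above the table).
- tray_tube: shallow open grey tray, one of three alike, 156 (x) x 126 (y) x 38 mm high, walls and floor 3 mm; origin at the centre of its underside (table level), axes along its sides, z up; fixed. The tray of the tall round props: two (34 mm across, 70 mm tall) already stand, loose, at its +x end, at about x = 49, y = -28 and +28 mm; the rest of the floor is free.
- tray_post: shallow open grey tray, one of three alike, 156 (x) x 126 (y) x 38 mm high, walls and floor 3 mm; origin at the centre of its underside (table level), axes along its sides, z up; fixed. The tray of the square posts: two (36 mm square, 45 mm tall) already stand, loose, at its +x end, at about x = 49, y = -28 and +28 mm; the rest of the floor is free.
- tray_stilt: shallow open grey tray, one of three alike, 156 (x) x 126 (y) x 38 mm high, walls and floor 3 mm; origin at the centre of its underside (table level), axes along its sides, z up; fixed. The tray of the stilts: two (24 mm tall, reaching 29 mm from their centres) already lie, loose, at its +x end, centres at about x = 40, y = -29 and +29 mm; the floor below x = 20 mm is free.
- pinch_pot: round terracotta bowl 90 mm across and 50 mm tall, between the work and the robot; origin at the centre of its underside. To be left alone.
- glaze_jar: glass glaze jar with a white lid, 64 mm across and 85 mm tall, beyond the work; origin at the centre of its underside. To be left alone.

How it is judged:
At the end, for the whole second after the job is handed in: Both round props are in the round-prop tray, both square posts in the post tray and the stilt in the stilt tray: each with its centre inside the tray walls, its foot on the tray floor (height within 6 mm), upright or flat (within 0.15 rad), released and at rest (x of tube_a_center in the frame of tray_tube between -0.064 and 0.064 m and y of tube_a_center in the frame of tray_tube between -0.049 and 0.049 m and z of tube_a_center in the frame of tray_tube between 0.032 and 0.044 m and (angle between tube_a_center's own z axis and vertical below 0.15 rad or angle between tube_a_center's own z axis and vertical above 2.99 rad) and linear speed of each of tube_a, tube_b, post_a, post_b, stilt_a below 0.02 m/s and x of tube_b_center in the frame of tray_tube between -0.064 and 0.064 m and y of tube_b_center in the frame of tray_tube between -0.049 and 0.049 m and z of tube_b_center in the frame of tray_tube between 0.032 and 0.044 m and (angle between tube_b_center's own z axis and vertical below 0.15 rad or angle between tube_b_center's own z axis and vertical above 2.99 rad) and x of post_a_center in the frame of tray_post between -0.064 and 0.064 m and y of post_a_center in the frame of tray_post between -0.049 and 0.049 m and z of post_a_center in the frame of tray_post between 0.0195 and 0.0315 m and (angle between post_a_center's own z axis and vertical below 0.15 rad or angle between post_a_center's own z axis and vertical above 2.99 rad) and x of post_b_center in the frame of tray_post between -0.064 and 0.064 m and y of post_b_center in the frame of tray_post between -0.049 and 0.049 m and z of post_b_center in the frame of tray_post between 0.0195 and 0.0315 m and (angle between post_b_center's own z axis and vertical below 0.15 rad or angle between post_b_center's own z axis and vertical above 2.99 rad) and x of stilt_a_center in the frame of tray_stilt between -0.066 and 0.066 m and y of stilt_a_center in the frame of tray_stilt between -0.052 and 0.052 m and z of stilt_a_center in the frame of tray_stilt between 0.009 and 0.021 m and (angle between stilt_a_center's own z axis and vertical below 0.15 rad or angle between stilt_a_center's own z axis and vertical above 2.99 rad)); the robot touches nothing.
It fails at once if a piece is dropped: it reaches its tray floor faster than 0.7 m/s (a fall of about 25 mm or more) ((x of tube_a_center in the frame of tray_tube between -0.075 and 0.075 m and y of tube_a_center in the frame of tray_tube between -0.06 and 0.06 m and z of tube_a_center in the frame of tray_tube below 0.05 m and linear speed of tube_a above 0.7 m/s) or (x of tube_b_center in the frame of tray_tube between -0.075 and 0.075 m and y of tube_b_center in the frame of tray_tube between -0.06 and 0.06 m and z of tube_b_center in the frame of tray_tube below 0.05 m and linear speed of tube_b above 0.7 m/s) or (x of post_a_center in the frame of tray_post between -0.075 and 0.075 m and y of post_a_center in the frame of tray_post between -0.06 and 0.06 m and z of post_a_center in the frame of tray_post below 0.0375 m and linear speed of post_a above 0.7 m/s) or (x of post_b_center in the frame of tray_post between -0.075 and 0.075 m and y of post_b_center in the frame of tray_post between -0.06 and 0.06 m and z of post_b_center in the frame of tray_post below 0.0375 m and linear speed of post_b above 0.7 m/s) or (x of stilt_a_center in the frame of tray_stilt between -0.075 and 0.075 m and y of stilt_a_center in the frame of tray_stilt between -0.06 and 0.06 m and z of stilt_a_center in the frame of tray_stilt below 0.027 m and linear speed of stilt_a above 0.7 m/s)).
It fails at once if the clay pot is moved more than 30 mm (distance of pinch_pot from where it was at the start of the episode above 0.03 m).
It fails at once if the glaze jar is moved more than 30 mm (distance of glaze_jar from where it was at the start of the episode above 0.03 m).
It also fails if it takes over 128 s, if anything falls off the work surface, if the arm or the gripper's body presses on something with over 40 N, if the wrist force passes 120 N, or if a joint passes its speed limit or range.

## Working session

There is one attempt and no reset: what is moved stays moved. The work goes in short steps, Python scripts to look and compute and a tool call to move; the robot and the scene stay as the last step left them, time stands still between calls to the robot, and variables do not carry over. Pictures are saved under pics/ and viewed, on a budget of 14 in all, crops included, one or two more only if the job needs it, and the job is handed in when it is done.

Besides the shell and the picture viewer there is one more tool, called by a JSON object that holds its "method" and its "body". servo_tool: Moves the arm, as the interface text tells. Its arguments: {"type":"object","properties":{"moves":{"type":"array","items":{"type":"object","properties":{"travel":{"type":"array","items":{"type":"number"}},"dr":{"type":"array","items":{"type":"number"}}}}},"claw":{"type":"number"},"squeeze":{"type":"number"}},"required":["moves"]}

```bash
mkdir -p pics; python3 - <<'E'
from workcell import manip
import cv2,numpy as np
np.set_printoptions(precision=4,suppress=True)
for n in ("scene","side","wrist"):
    c=manip.calibration(n); print(n,np.array(c["intrinsics"]).tolist(),np.array(c["view"]))
    cv2.imwrite(f"pics/{n}0.png",manip.camera(n))
print(manip.get_obs(),manip.tcp_to_grasp)
E
```

```text
scene [[444.7868525659126, 0.0, 284.34833253963507], [0.0, 444.7868525659126, 205.55387135762604], [0.0, 0.0, 1.0]] [[ 0.7773  0.6289  0.0154 -0.4396]
 [ 0.3907 -0.4635 -0.7953 -0.1772]
 [-0.493   0.6242 -0.606   1.3003]
 [ 0.      0.      0.      1.    ]]
side [[529.620810728441, 0.0, 280.32059125353845], [0.0, 529.620810728441, 216.79244602119292], [0.0, 0.0, 1.0]] [[-0.816  -0.5776 -0.0222  0.4813]
 [-0.3125  0.4732 -0.8237  0.224 ]
 [ 0.4863 -0.6652 -0.5666  0.8348]
 [ 0.      0.      0.      1.    ]]
wrist [[340.2740973734584, 0.0, 280.9208048788205], [0.0, 340.2740973734584, 207.26457254812453], [0.0, 0.0, 1.0]] [[ 1.     -0.0006 -0.0019 -0.6254]
 [ 0.     -0.9522  0.3054 -0.041 ]
 [-0.002  -0.3054 -0.9522  0.3803]
 [ 0.      0.      0.      1.    ]]
{'clock': 0.15, 'joint_pos': array([-0.0226,  0.3327, -0.0647,  1.4607,  0.0216,  1.3499, -0.0885]), 'joint_velocities': array([ 0.0013,  0.0006,  0.0001, -0.0019,  0.0021, -0.0002, -0.0002]), 'tau': array([  0.0011, -62.583 ,   0.0495, -39.1854,   0.0163,   0.0074,
        -0.    ]), 'position': array([ 0.6247, -0.    ,  0.2307]), 'ee_rot': array([ 1.    ,  0.    , -0.0005,  0.    ]), 'ft_force': array([-1.1143,  1.3653,  0.9193]), 'torque': array([-0.021 , -0.0059, -0.0632]), 'grip_width': 1.0011076840962758} -0.0187
```

View pics/scene0.png

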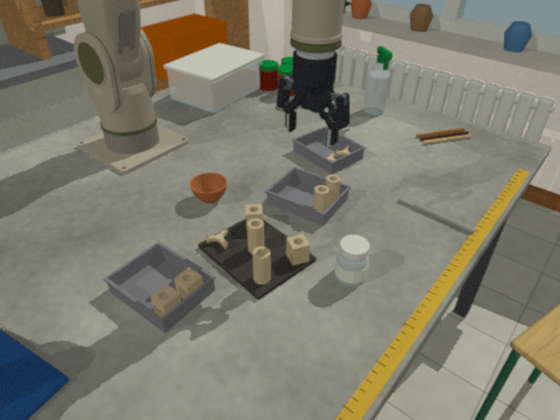

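View pics/side0.png

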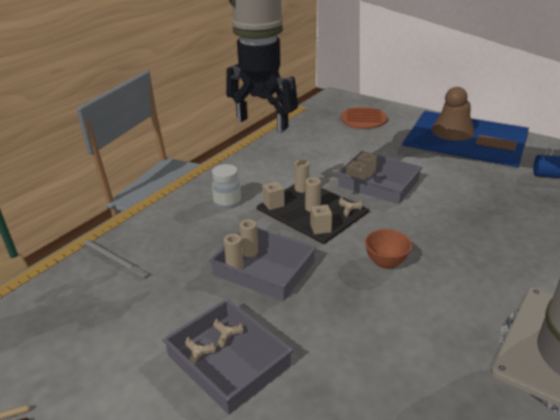

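View pics/wrist0.png

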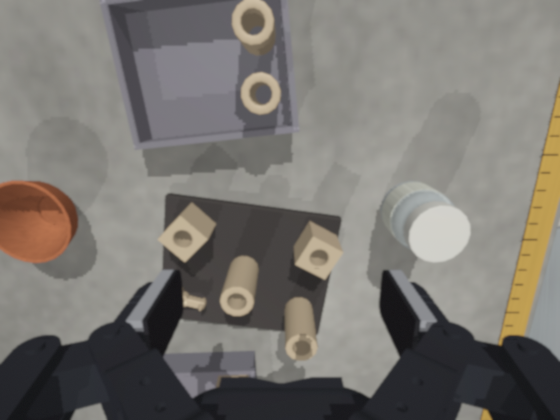

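The views are clear. In the wrist view the tubes' tops are at about (237,300) and (303,347), the posts at (188,232) and (318,250), and the stilt at (193,300) behind a finger. The tube tray is at the top. The stilt tray is at larger +y and the post tray is below at -y. I'll raise the hand and move it toward -y for a clear overhead view.

{"method": "servo_tool", "body": {"moves": [{"travel": [0,25,-25]},{"travel": [0,25,-25]},{"travel": [0,25,-25]},{"travel": [0,15,-25]},{"travel": [0,0,0]},{"travel": [0,0,0]}], "claw": 0}}

```text
$.moves[0]: bad value
```

```bash
cat > h.py <<'E'
from workcell import manip
import cv2,numpy as np
np.set_printoptions(precision=4,suppress=True)
def snap(n,f):
    c=manip.calibration(n); im=manip.camera(n); cv2.imwrite("pics/"+f+".png",im)
    np.savez("pics/"+f+".npz",K=np.array(c["intrinsics"]),V=np.array(c["view"])); return im
def ray(f,uv,z):
    d=np.load("pics/"+f+".npz");K,V=d["K"],d["V"];uv=np.atleast_2d(uv).astype(float)
    r=np.c_[uv,np.ones(len(uv))]@np.linalg.inv(K).T@V[:3,:3]
    C=-V[:3,:3].T@V[:3,3]; return (C+r*((z-C[2])/r[:,2])[:,None])[:,:2]
def proj(f,P):
    d=np.load("pics/"+f+".npz");K,V=d["K"],d["V"];P=np.atleast_2d(P)
    p=(P@V[:3,:3].T+V[:3,3])@K.T; return p[:,:2]/p[:,2:]
E
python3 - <<'E'
from h import *
snap("wrist","w1");print(manip.get_obs()["position"],manip.get_obs()["ee_rot"])
E
```

```text
[0.6248 0.     0.2308] [ 1.      0.     -0.0004  0.    ]
```

View pics/w1.png

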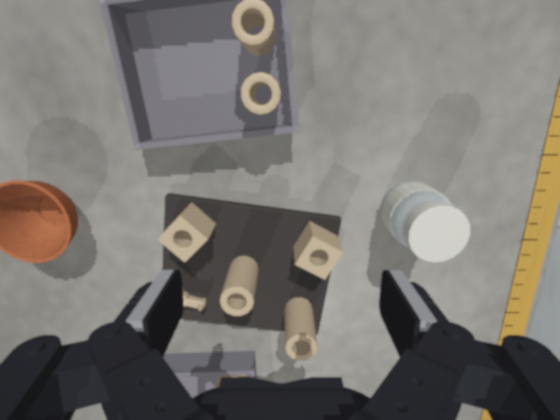

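The call was refused because each row needs "dr" as well, so this view is unchanged.

{"method": "servo_tool", "body": {"moves": [{"travel": [0,25,-25],"dr": [0,0,0]},{"travel": [0,25,-25],"dr": [0,0,0]},{"travel": [0,25,-25],"dr": [0,0,0]},{"travel": [0,15,-25],"dr": [0,0,0]},{"travel": [0,0,0],"dr": [0,0,0]},{"travel": [0,0,0],"dr": [0,0,0]}], "claw": 0}}

```text
clock: 0.95
position: [0.6249, -0.0892, 0.3302]
ee_rot: [1.0, 0.0, -0.001, -0.0]
ft_force: [0.2, -0.2, 0.1]
grip_width: 0.998
```

```bash
python3 - <<'E'
from h import *
snap("wrist","w2");print(manip.get_obs()["position"],manip.get_obs()["ee_rot"])
E
```

```text
[ 0.6247 -0.0889  0.33  ] [ 1.      0.0006 -0.0009 -0.0003]
```

View pics/w2.png

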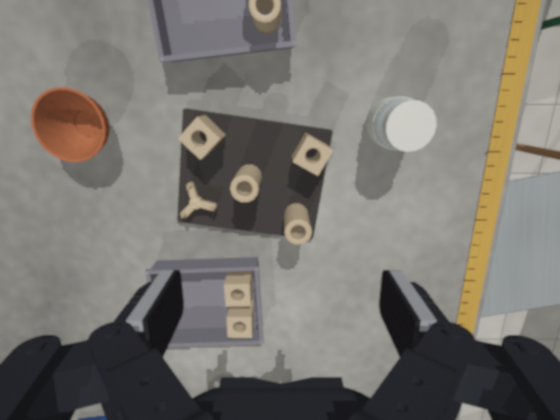

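```bash
python3 - <<'E'
from h import *
im=cv2.imread("pics/w2.png")
hsv=cv2.cvtColor(im,cv2.COLOR_BGR2HSV)
print(hsv[205,200],hsv[128,205],hsv[300,235],hsv[170,262],hsv[230,50])
c=im[105:255,165:345]; cv2.imwrite("pics/c2.png",cv2.resize(c,None,fx=4,fy=4,interpolation=cv2.INTER_CUBIC))
m=cv2.inRange(hsv,(8,45,90),(28,190,255)); m[:, :140]=0;m[:,345:]=0
cs,h=cv2.findContours(m,cv2.RETR_CCOMP,cv2.CHAIN_APPROX_NONE)
for c,k in zip(cs,h[0]):
    a=cv2.contourArea(c)
    if a>15: M=cv2.moments(c); print("hole" if k[3]>=0 else "blob",a,M['m10']/M['m00'],M['m01']/M['m00'],cv2.boundingRect(c))
E
```

```text
[ 19  54 190] [ 19  54 189] [ 18  56 179] [10 23 66] [ 21  13 137]
blob 1607.5 239.06500777604975 304.218455158113 (225, 272, 29, 66)
blob 917.5 296.96439600363306 223.49482288828338 (284, 203, 29, 41)
blob 547.0 195.3991468616697 201.5840950639854 (179, 181, 39, 38)
blob 926.0 245.73326133909288 183.28149748020158 (229, 164, 33, 39)
blob 1056.5 311.1722669190724 153.96450544249882 (292, 132, 40, 44)
hole 86.0 311.43023255813955 153.01162790697674 (306, 148, 12, 11)
blob 1191.5 201.26171492516434 136.04308294866414 (179, 115, 47, 45)
hole 57.5 201.89855072463766 136.28985507246375 (198, 131, 9, 12)
blob 842.5 265.56874381800196 14.408308605341245 (249, 0, 32, 34)
hole 39.0 265.55128205128204 12.128205128205128 (261, 9, 10, 7)
```

View pics/c2.png

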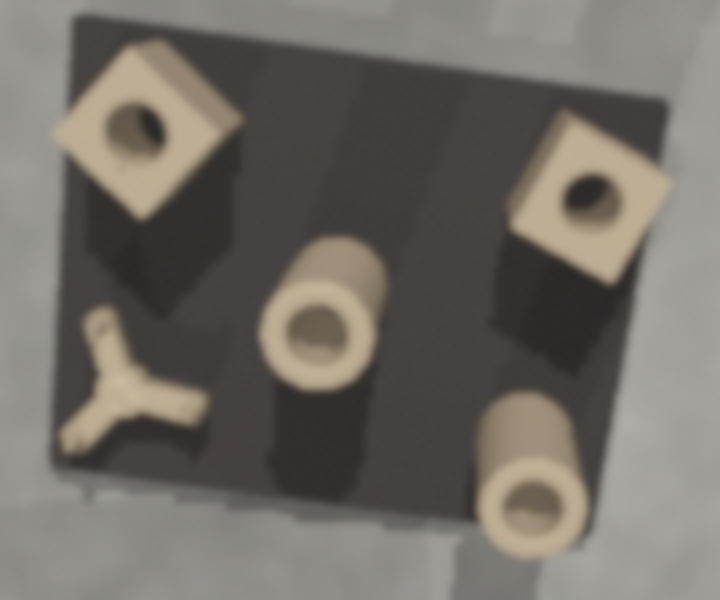

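Crop c2 (×4, offset 165,105): tube rims are centred at (318,334) and (532,506), and post top faces at (138,133) and (592,201). The stilt hub is at (125,387) with arm tips at (100,310), (205,410) and (70,448).

```bash
python3 - <<'E'
from h import *
for n in("scene","side"):
    c=manip.calibration(n);np.savez(f"pics/{n}0.npz",K=np.array(c["intrinsics"]),V=np.array(c["view"]))
f=lambda l:(np.array(l)-1.5)/4+np.array([165,105])
def show(n,l,z):
    p=ray("w2",f(l),z); print(n,p.mean(0),p.tolist() if len(p)<2 else ""); return p
for n,l in(("pa",[(53,133),(133,46),(222,135),(143,220)]),("pb",[(572,115),(672,184),(612,285),(513,222)])):
    p=show(n,l,.057); e=np.roll(p,-1,0)-p; print(np.hypot(*e.T)*1e3,np.degrees(np.arctan2(e[:,1],e[:,0]))%90)
tubes=[show("ta",[(318,334)],.082)[0],show("tb",[(532,506)],.082)[0]]
s=show("st tips",[(100,310),(205,410),(70,448)],.029);h=show("hub",[(125,387)],.029)
print(np.degrees(np.arctan2(*(s-h).T[::-1])),np.hypot(*(s-h).T))
# trays
print("tubetray rim w1",ray("w1",[(104,3),(286,0),(297,131),(137,147)],.038))
print("tube tray tubes w1",ray("w1",[(253,21),(261,94)],.073))
print("post tray rim w2",ray("w2",[(150,268),(259,260),(262,345)],.038))
print("posts",ray("w2",[(238,293),(240,325)],.048))
print("pot w2",ray("w2",[(70,125)],.05),"jar",ray("w2",[(409,125)],.085))
print("stilt tray side",ray("side0",[(228,304),(291,350),(236,403),(167,345)],.038))
print("tube tray side",ray("side0",[(243,230),(315,256),(280,293),(214,262)],.038))
print("post tray side",ray("side0",[(350,152),(420,175),(400,199),(335,184)],.038))
# check w/ side
for n in("side0","scene0"):
    print(n,proj(n,[(*tubes[0],.082),(*tubes[1],.082)]))
E
python3 - <<'E'
import cv2
cv2.imwrite('pics/s2.png',cv2.resize(cv2.imread('pics/side0.png')[140:410,150:430],None,fx=2.2,fy=2.2,interpolation=cv2.INTER_CUBIC))
E
```

```text
pa [ 0.5268 -0.0583] 
[36.3445 35.9851 36.3938 36.4978] [44.2859 43.8456 45.0925 43.78  ]
pb [ 0.6644 -0.0788] 
[37.2092 35.8213 36.8141 36.6651] [56.3258 61.226  57.5878 61.7467]
ta [ 0.582  -0.1139] [[0.5819509957550056, -0.11391339479248277]]
tb [ 0.6462 -0.1686] [[0.6462220369734218, -0.1686279512857936]]
st tips [ 0.5094 -0.1474] 
hub [ 0.5095 -0.1463] [[0.5095213374433804, -0.14632881928911737]]
[ 103.2292  -17.0319 -133.2077] [0.0277 0.028  0.0302]
tubetray rim w1 [[0.4719 0.1556]
 [0.6301 0.1577]
 [0.6412 0.0465]
 [0.4845 0.0312]]
tube tray tubes w1 [[0.6037 0.1347]
 [0.609  0.08  ]]
post tray rim w2 [[ 0.4389 -0.2428]
 [ 0.5946 -0.2301]
 [ 0.5964 -0.3749]]
posts [[ 0.5643 -0.2771]
 [ 0.5652 -0.3311]]
pot w2 [[ 0.3696 -0.0433]] jar [[ 0.7679 -0.0407]]
stilt tray side [[0.5208 0.25  ]
 [0.3752 0.2733]
 [0.3848 0.395 ]
 [0.5412 0.3738]]
tube tray side [[0.6336 0.068 ]
 [0.4672 0.0581]
 [0.4632 0.1784]
 [0.6151 0.1783]]
post tray side [[ 0.6176 -0.3469]
 [ 0.424  -0.3343]
 [ 0.4187 -0.213 ]
 [ 0.5695 -0.1903]]
side0 [[312.8064 180.1679]
 [301.9089 162.164 ]]
scene0 [[255.6416 224.3805]
 [261.7213 253.0342]]
```

View pics/s2.png

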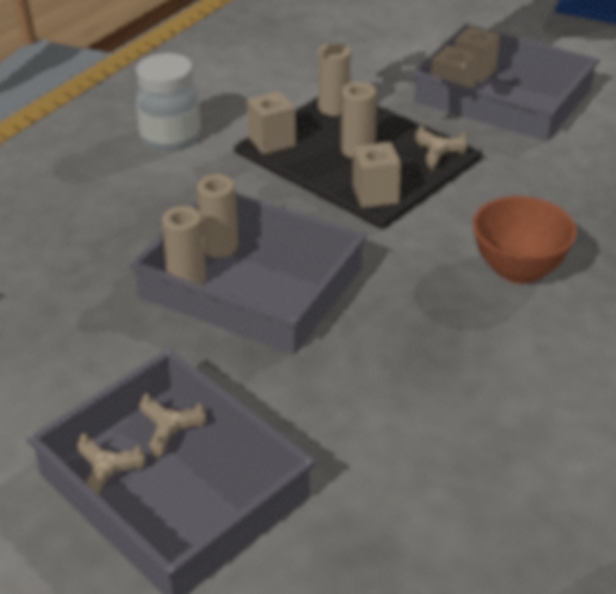

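Shelf measurements are consistent, with post edges at about 36 mm. Next I'll survey the trays from above.

{"method": "servo_tool", "body": {"moves": [{"travel": [-30,40,0],"dr": [0,0,0]},{"travel": [-30,40,0],"dr": [0,0,0]},{"travel": [-30,40,0],"dr": [0,0,0]},{"travel": [-15,20,0],"dr": [0,0,0]},{"travel": [0,0,0],"dr": [0,0,0]},{"travel": [0,0,0],"dr": [0,0,0]}]}}

```text
clock: 1.75
position: [0.5206, -0.2284, 0.3306]
ee_rot: [1.0, 0.001, -0.0, -0.0]
ft_force: [-0.2, 0.6, 0.0]
grip_width: 0.998
```

```bash
python3 - <<'E'
from h import *
snap("wrist","w3");print(manip.get_obs()["position"],manip.get_obs()["ee_rot"])
E
```

```text
[ 0.5208 -0.2283  0.3307] [ 1.      0.0013 -0.0003 -0.0004]
```

{"method": "servo_tool", "body": {"moves": [{"travel": [0,-40,0],"dr": [0,0,0]},{"travel": [0,-40,0],"dr": [0,0,0]},{"travel": [0,-40,0],"dr": [0,0,0]},{"travel": [0,-40,0],"dr": [0,0,0]},{"travel": [0,-40,0],"dr": [0,0,0]},{"travel": [0,-40,0],"dr": [0,0,0]},{"travel": [0,-40,0],"dr": [0,0,0]},{"travel": [0,-40,0],"dr": [0,0,0]},{"travel": [0,-40,0],"dr": [0,0,0]},{"travel": [0,-40,0],"dr": [0,0,0]},{"travel": [0,-40,0],"dr": [0,0,0]},{"travel": [0,-20,0],"dr": [0,0,0]}]}}

```text
clock: 3.3
position: [0.519, 0.2335, 0.3308]
ee_rot: [1.0, 0.002, -0.0, -0.0]
ft_force: [0.0, -0.7, -0.3]
grip_width: 0.995
```

{"method": "servo_tool", "body": {"moves": [{"travel": [0,0,0],"dr": [0,0,0]},{"travel": [0,0,0],"dr": [0,0,0]}]}}

```text
clock: 3.55
position: [0.5205, 0.2285, 0.3313]
ee_rot: [1.0, -0.001, 0.0, 0.0]
ft_force: [0.1, -0.7, -0.1]
grip_width: 0.999
```

```bash
python3 - <<'E'
from h import *
snap("wrist","w4");print(manip.get_obs()["position"],manip.get_obs()["ee_rot"])
a=cv2.imread("pics/w3.png")[60:360,100:400];b=cv2.imread("pics/w4.png")[0:300,100:420]
cv2.imwrite("pics/w34.png",cv2.resize(np.hstack([a,b]),None,fx=1.25,fy=1.25,interpolation=cv2.INTER_CUBIC))
E
```

```text
[0.5205 0.2283 0.3314] [ 1.     -0.0011  0.0002  0.0003]
```

View pics/w34.png

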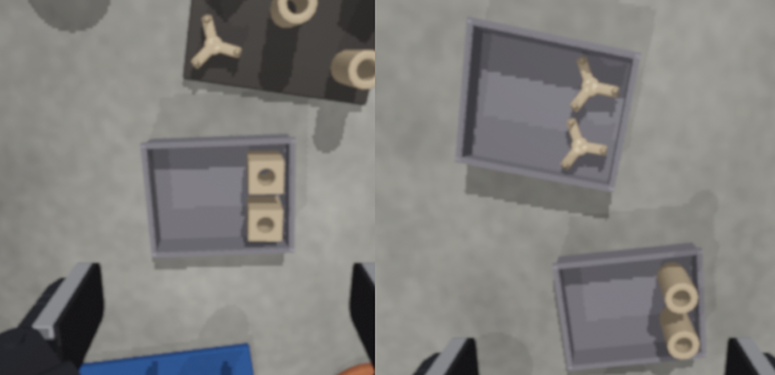

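```bash
python3 - <<'E'
from h import *
def tray(n,f,l,off,objs,zo):
    p=ray(f,np.array(l)/1.25+off,.038); c=p.mean(0)
    x=(p[1]+p[2]-p[0]-p[3])/2;y=(p[0]+p[1]-p[2]-p[3])/2
    o=ray(f,np.array(objs)/1.25+off,zo);
    print(n,"centre",c,"len",np.hypot(*x),np.hypot(*y),"yaw",np.degrees(np.arctan2(x[1],x[0])),np.degrees(np.arctan2(-y[0],y[1])),"objs",o.tolist())
tray("post","w3",[(142,141),(293,135),(293,250),(154,256)],(100,60),[(266,176),(265,225)],.048)
tray("stilt","w4",[(470,19),(637,53),(614,188),(459,159)],(-200,0),[(593,86),(580,147)],.02)
tray("tube","w4",[(555,263),(698,246),(704,356),(571,367)],(-200,0),[(681,297),(683,345)],.073)
print("stilt2",ray("w3",[(216/1.25+100,46/1.25+60)],.029),"ta",ray("w3",[(294/1.25+100,7/1.25+60)],.082))
E
```

```text
post centre [ 0.5153 -0.3069] len 0.1574607666731376 0.13245687865567657 yaw 2.6276760553355842 2.66211559022231 objs [[0.5631057361525772, -0.27891585635897603], [0.5636794616822082, -0.3343276110101059]]
stilt centre [0.4679 0.3185] len 0.15686385717253032 0.12687212373630094 yaw -10.62195980417405 -9.900244861939083 objs [[0.5137252978475318, 0.33960119747048817], [0.49980635851363137, 0.2810461425710066]]
tube centre [0.5557 0.1047] len 0.15493424318065596 0.13162630392738894 yaw 6.128838654884576 6.573848867164316 objs [[0.6027971244054452, 0.13551594079116613], [0.6079493115089853, 0.08051711853484309]]
stilt2 [[ 0.5112 -0.1498]] ta [[ 0.5792 -0.1183]]
```

All three trays are located: post tray (0.515,-0.305) at yaw 2°, stilt tray (0.468,0.3185) at -10°, tube tray (0.557,0.1035) at 6°. The side view confirms the tubes to about 1 mm. I'll take tube A first, turning the jaws along y (yaw -90°).

```bash
cat >> h.py <<'E'
from scipy.spatial.transform import Rotation as R
def go(x,y,z,psi=None):
    o=manip.get_obs();Rm=R.from_quat(o["ee_rot"]);p=np.array(o["position"])
    xa=Rm.as_matrix()[:,0]; cur=np.degrees(np.arctan2(xa[1],xa[0]))
    print("pos",p,"psi %.1f"%cur,"tilt",Rm.as_matrix()[:,2],"w",o["grip_width"],"F",o["ft_force"],"t",o["clock"])
    print("travel mm",Rm.inv().apply(np.array([x,y,z])-p)*1e3,"" if psi is None else "turn z first/after %.1f"%(cur-psi))
    if psi is not None:
        up=R.from_euler('z',psi,degrees=True)*R.from_euler('x',180,degrees=True)
        print("in turned frame",up.inv().apply(np.array([x,y,z])-p)*1e3,"full rotvec",np.degrees((Rm.inv()*up).as_rotvec()))
E
true
```

{"method": "servo_tool", "body": {"moves": [{"travel": [6,34,0],"dr": [0,0,0]},{"travel": [6,34,0],"dr": [0,0,0]},{"travel": [6,34,0],"dr": [0,0,0]},{"travel": [6,34,0],"dr": [0,0,0]},{"travel": [6,34,0],"dr": [0,0,0]},{"travel": [6,34,0],"dr": [0,0,0]},{"travel": [6,34,0],"dr": [0,0,0]},{"travel": [6,34,0],"dr": [0,0,0]},{"travel": [6,34,0],"dr": [0,0,0]},{"travel": [6,34,0],"dr": [0,0,0]},{"travel": [0,0,0],"dr": [0,0,10]},{"travel": [0,0,0],"dr": [0,0,10]}], "claw": 0.3}}

```text
clock: 5.1
position: [0.5794, -0.1122, 0.3315]
ee_rot: [0.984, -0.178, 0.0, 0.0]
ft_force: [1.1, -0.1, 1.4]
grip_width: 0.698
```

{"method": "servo_tool", "body": {"moves": [{"travel": [0,0,20],"dr": [0,0,10]},{"travel": [0,0,20],"dr": [0,0,10]},{"travel": [0,0,20],"dr": [0,0,10]},{"travel": [0,0,20],"dr": [0,0,10]},{"travel": [0,0,20],"dr": [0,0,10]},{"travel": [0,0,20],"dr": [0,0,10]},{"travel": [0,0,20],"dr": [0,0,10]},{"travel": [0,0,0],"dr": [0,0,0]},{"travel": [0,0,0],"dr": [0,0,0]}]}}

```text
clock: 6.22
position: [0.5802, -0.1108, 0.1924]
ee_rot: [0.708, -0.706, 0.001, -0.0]
ft_force: [0.1, 1.2, 0.2]
grip_width: 0.698
```

```bash
python3 -c "
from h import *
go(.582,-.1145,.045,-90)
im=snap('wrist','w5')"
```

```text
pos [ 0.5802 -0.1108  0.1924] psi -89.8 tilt [ 0.0013 -0.0003 -1.    ] w 0.6984757768877109 F [0.1037 1.2057 0.2416] t 6.225
travel mm [  3.6911  -1.6065 147.4205] turn z first/after 0.2
in turned frame [  3.7236  -1.8022 147.4174] full rotvec [-0.072  -0.0145  0.1636]
```

View pics/w5.png

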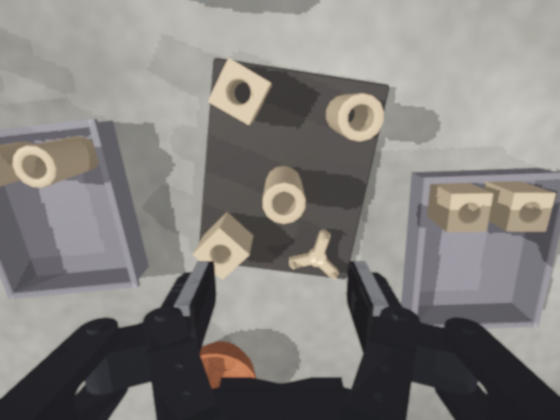

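The view shows tube A's rim at (284,201), tube B's at (360,115), post tops near (221,252) and (240,91), and the stilt hub at (317,259).

```bash
python3 -c "
from h import *
print(ray('w5',[(284,201),(360,116)],.082),ray('w5',[(240,92),(221,252)],.057),ray('w5',[(317,259)],.029))"
```

```text
[[ 0.5836 -0.1146]
 [ 0.6476 -0.169 ]] [[ 0.6642 -0.0803]
 [ 0.5283 -0.0587]] [[ 0.5077 -0.1483]]
```

{"method": "servo_tool", "body": {"moves": [{"travel": [4,-2,30],"dr": [0,0,0]},{"travel": [0,0,30],"dr": [0,0,0]},{"travel": [0,0,0],"dr": [0,0,0]},{"travel": [0,0,0],"dr": [0,0,0]}]}}

```text
clock: 6.78
position: [0.5829, -0.1142, 0.1331]
ee_rot: [0.707, -0.707, 0.001, -0.001]
ft_force: [0.5, 0.8, -0.1]
grip_width: 0.701
```

{"method": "servo_tool", "body": {"moves": [{"travel": [0,0,22],"dr": [0,0,0]},{"travel": [0,0,22],"dr": [0,0,0]},{"travel": [0,0,22],"dr": [0,0,0]},{"travel": [0,0,22],"dr": [0,0,0]},{"travel": [0,0,0],"dr": [0,0,0]}]}}

```text
clock: 7.4
position: [0.582, -0.1139, 0.0435]
ee_rot: [0.707, -0.707, -0.0, 0.0]
ft_force: [-1.5, -0.1, -1.2]
grip_width: 0.703
```

{"method": "servo_tool", "body": {"moves": [{"travel": [0,0,0],"dr": [0,0,0]},{"travel": [0,0,0],"dr": [0,0,0]},{"travel": [0,0,0],"dr": [0,0,0]},{"travel": [0,0,0],"dr": [0,0,0]},{"travel": [0,0,0],"dr": [0,0,0]},{"travel": [0,0,0],"dr": [0,0,0]},{"travel": [0,0,0],"dr": [0,0,0]},{"travel": [0,0,0],"dr": [0,0,0]}], "claw": 1, "squeeze": 40}}

```text
clock: 8.4
position: [0.5833, -0.1141, 0.0451]
ee_rot: [0.707, -0.707, 0.001, -0.001]
ft_force: [-0.3, 0.5, 7.7]
grip_width: 0.391
```

{"method": "servo_tool", "body": {"moves": [{"travel": [0,0,-10],"dr": [0,0,0]},{"travel": [0,0,-30],"dr": [0,0,0]},{"travel": [0,0,-30],"dr": [0,0,0]},{"travel": [0,0,-30],"dr": [0,0,0]},{"travel": [0,0,0],"dr": [0,0,0]},{"travel": [0,0,0],"dr": [0,0,0]}]}}

```text
clock: 9.15
position: [0.5817, -0.1139, 0.143]
ee_rot: [0.707, -0.707, -0.0, 0.0]
ft_force: [-0.3, -0.2, -1.8]
grip_width: 0.388
```

```bash
python3 -c "
from h import *
a=np.radians(6.2);c=np.array([.557,.1037])
for x in(-42,0): print(x,c+np.array([np.cos(a),np.sin(a)])*x/1e3)
p=c+np.array([np.cos(a),np.sin(a)])*-.042
go(p[0],p[1],.14,-90)"
```

```text
-42 [0.5152 0.0992]
0 [0.557  0.1037]
pos [ 0.5817 -0.1139  0.143 ] psi -90.0 tilt [-0.0005  0.0001 -1.    ] w 0.38818189096348604 F [-0.2767 -0.2224 -1.8358] t 9.15
travel mm [-213.0736   66.378     3.0548] turn z first/after 0.0
in turned frame [-213.066    66.4048    3.0038] full rotvec [0.0275 0.0051 0.0068]
```

{"method": "servo_tool", "body": {"moves": [{"travel": [-27,8,0],"dr": [0,0,0]},{"travel": [-27,8,0],"dr": [0,0,0]},{"travel": [-27,8,0],"dr": [0,0,0]},{"travel": [-27,8,0],"dr": [0,0,0]},{"travel": [-27,8,0],"dr": [0,0,0]},{"travel": [-27,8,0],"dr": [0,0,0]},{"travel": [-27,8,0],"dr": [0,0,0]},{"travel": [-24,10,0],"dr": [0,0,0]},{"travel": [0,0,0],"dr": [0,0,0]},{"travel": [0,0,0],"dr": [0,0,0]}]}}

```text
clock: 10.4
position: [0.5158, 0.0982, 0.1426]
ee_rot: [-0.707, 0.707, 0.0, -0.001]
ft_force: [0.3, -0.1, -0.1]
grip_width: 0.391
```

{"method": "servo_tool", "body": {"moves": [{"travel": [0,0,25],"dr": [0,0,0]},{"travel": [0,0,25],"dr": [0,0,0]},{"travel": [0,0,25],"dr": [0,0,0]},{"travel": [0,0,15],"dr": [0,0,0]},{"travel": [0,0,6],"dr": [0,0,0]},{"travel": [0,0,0],"dr": [0,0,0]},{"travel": [0,0,0],"dr": [0,0,0]}]}}

```text
clock: 11.28
position: [0.5166, 0.0991, 0.0481]
ee_rot: [-0.707, 0.707, -0.0, 0.001]
ft_force: [0.4, 0.7, -0.4]
grip_width: 0.389
```

```bash
python3 -c "
from h import *
go(.5152,.0992,.036,-90)
im=snap('side','s6')"
```

```text
pos [0.5166 0.0991 0.0481] psi -90.0 tilt [ 0.0014  0.0003 -1.    ] w 0.388811619285277 F [ 0.3997  0.737  -0.3734] t 11.275
travel mm [-0.1033  1.4621 12.138 ] turn z first/after -0.0
in turned frame [-0.1074  1.4454 12.14  ] full rotvec [-0.0789  0.0187 -0.005 ]
```

{"method": "servo_tool", "body": {"moves": [{"travel": [0,0,4],"dr": [0,0,0]},{"travel": [0,0,3],"dr": [0,0,0]},{"travel": [0,0,2],"dr": [0,0,0]},{"travel": [0,0,2],"dr": [0,0,0]},{"travel": [0,0,0],"dr": [0,0,0]}]}}

```text
clock: 11.95
position: [0.5161, 0.099, 0.0363]
ee_rot: [0.707, -0.707, 0.0, -0.0]
ft_force: [0.1, 0.3, -0.6]
grip_width: 0.39
```

{"method": "servo_tool", "body": {"moves": [{"travel": [0,0,1],"dr": [0,0,0]},{"travel": [0,0,0],"dr": [0,0,0]}]}}

```text
clock: 12.2
position: [0.5163, 0.0991, 0.0361]
ee_rot: [-0.707, 0.707, -0.0, 0.0]
ft_force: [-3.8, 0.0, 7.6]
grip_width: 0.387
```

Contact, as predicted. Releasing, then on to tube B.

{"method": "servo_tool", "body": {"moves": [{"travel": [0,0,0],"dr": [0,0,0]},{"travel": [0,0,0],"dr": [0,0,0]},{"travel": [0,0,0],"dr": [0,0,0]},{"travel": [0,0,0],"dr": [0,0,0]},{"travel": [0,0,0],"dr": [0,0,0]}], "claw": 0.3}}

```text
clock: 12.82
position: [0.516, 0.099, 0.0353]
ee_rot: [0.707, -0.707, 0.0, -0.0]
ft_force: [0.1, -0.4, -0.7]
grip_width: 0.697
```

{"method": "servo_tool", "body": {"moves": [{"travel": [0,0,-15],"dr": [0,0,0]},{"travel": [0,0,-30],"dr": [0,0,0]},{"travel": [0,0,-30],"dr": [0,0,0]},{"travel": [0,0,-30],"dr": [0,0,0]},{"travel": [0,0,0],"dr": [0,0,0]},{"travel": [0,0,0],"dr": [0,0,0]}]}}

```text
clock: 13.58
position: [0.5159, 0.099, 0.1405]
ee_rot: [0.707, -0.707, 0.0, -0.0]
ft_force: [0.2, 0.7, -1.0]
grip_width: 0.698
```

```bash
python3 -c "
from h import *
snap('wrist','w7')
go(.6468,-.1688,.14,-90)"
```

```text
pos [0.5156 0.0989 0.1399] psi -90.0 tilt [-0.0007 -0.0002 -1.    ] w 0.7003191786544085 F [-0.4567 -0.087  -0.3627] t 13.625
travel mm [ 267.7014 -131.1996   -0.0961] turn z first/after -0.0
in turned frame [ 267.7018 -131.1987   -0.0504] full rotvec [ 0.0422 -0.0109 -0.0002]
```

View pics/w7.png

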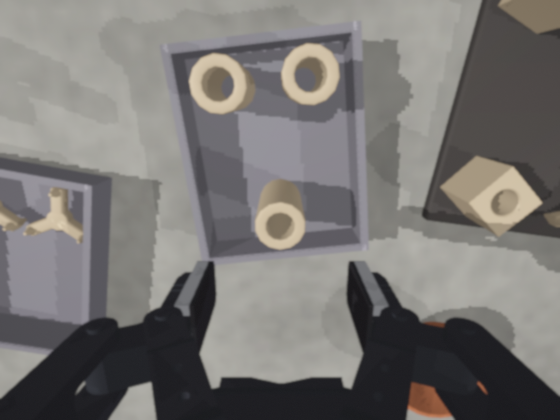

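Tube A stands upright in its tray, with its rim at (280,225) in the view. Next is tube B.

{"method": "servo_tool", "body": {"moves": [{"travel": [33,-16,0],"dr": [0,0,0]},{"travel": [33,-16,0],"dr": [0,0,0]},{"travel": [33,-16,0],"dr": [0,0,0]},{"travel": [33,-16,0],"dr": [0,0,0]},{"travel": [33,-16,0],"dr": [0,0,0]},{"travel": [33,-16,0],"dr": [0,0,0]},{"travel": [33,-16,0],"dr": [0,0,0]},{"travel": [33,-16,0],"dr": [0,0,0]},{"travel": [4,-3,0],"dr": [0,0,0]},{"travel": [0,0,0],"dr": [0,0,0]},{"travel": [0,0,0],"dr": [0,0,0]}]}}

```text
clock: 15.0
position: [0.6468, -0.1674, 0.1401]
ee_rot: [0.708, -0.707, -0.0, -0.0]
ft_force: [0.7, -0.2, 0.5]
grip_width: 0.703
```

{"method": "servo_tool", "body": {"moves": [{"travel": [0,0,25],"dr": [0,0,0]},{"travel": [0,0,25],"dr": [0,0,0]},{"travel": [0,0,25],"dr": [0,0,0]},{"travel": [0,0,20],"dr": [0,0,0]},{"travel": [0,0,0],"dr": [0,0,0]},{"travel": [0,0,0],"dr": [0,0,0]}]}}

```text
clock: 15.75
position: [0.6477, -0.1689, 0.0464]
ee_rot: [0.707, -0.707, 0.001, -0.0]
ft_force: [-0.4, 0.1, 0.3]
grip_width: 0.699
```

{"method": "servo_tool", "body": {"moves": [{"travel": [0,0,0],"dr": [0,0,0]},{"travel": [0,0,0],"dr": [0,0,0]},{"travel": [0,0,0],"dr": [0,0,0]},{"travel": [0,0,0],"dr": [0,0,0]},{"travel": [0,0,0],"dr": [0,0,0]},{"travel": [0,0,0],"dr": [0,0,0]},{"travel": [0,0,0],"dr": [0,0,0]},{"travel": [0,0,0],"dr": [0,0,0]}], "claw": 1}}

```text
clock: 16.75
position: [0.6477, -0.169, 0.0464]
ee_rot: [0.707, -0.707, 0.001, -0.001]
ft_force: [0.6, 0.8, 6.6]
grip_width: 0.386
```

{"method": "servo_tool", "body": {"moves": [{"travel": [0,0,-10],"dr": [0,0,0]},{"travel": [0,0,-30],"dr": [0,0,0]},{"travel": [0,0,-30],"dr": [0,0,0]},{"travel": [0,0,-30],"dr": [0,0,0]},{"travel": [0,0,0],"dr": [0,0,0]},{"travel": [0,0,0],"dr": [0,0,0]}]}}

```text
clock: 17.5
position: [0.6465, -0.1689, 0.1446]
ee_rot: [0.707, -0.707, -0.0, 0.0]
ft_force: [-0.3, 0.1, -0.9]
grip_width: 0.388
```

```bash
python3 -c "
from h import *
go(.558,.1037,.145,-90)"
```

```text
pos [ 0.6465 -0.1689  0.1446] psi -90.0 tilt [-0.0011  0.0003 -1.    ] w 0.38789281001884507 F [-0.3249  0.1163 -0.9246] t 17.5
travel mm [-272.5555   88.5228   -0.2844] turn z first/after 0.0
in turned frame [-272.5553   88.5226   -0.4492] full rotvec [0.0605 0.015  0.    ]
```

{"method": "servo_tool", "body": {"moves": [{"travel": [-34,11,0],"dr": [0,0,0]},{"travel": [-34,11,0],"dr": [0,0,0]},{"travel": [-34,11,0],"dr": [0,0,0]},{"travel": [-34,11,0],"dr": [0,0,0]},{"travel": [-34,11,0],"dr": [0,0,0]},{"travel": [-34,11,0],"dr": [0,0,0]},{"travel": [-34,11,0],"dr": [0,0,0]},{"travel": [-34,11,0],"dr": [0,0,0]},{"travel": [0,0,0],"dr": [0,0,0]},{"travel": [0,0,0],"dr": [0,0,0]}]}}

```text
clock: 18.75
position: [0.5586, 0.1023, 0.1444]
ee_rot: [-0.707, 0.707, 0.0, -0.001]
ft_force: [0.0, -0.7, -1.2]
grip_width: 0.39
```

{"method": "servo_tool", "body": {"moves": [{"travel": [0,0,25],"dr": [0,0,0]},{"travel": [0,0,25],"dr": [0,0,0]},{"travel": [0,0,25],"dr": [0,0,0]},{"travel": [0,0,20],"dr": [0,0,0]},{"travel": [0,0,8],"dr": [0,0,0]},{"travel": [0,0,2],"dr": [0,0,0]},{"travel": [0,0,0],"dr": [0,0,0]},{"travel": [0,0,0],"dr": [0,0,0]}]}}

```text
clock: 19.75
position: [0.5596, 0.1031, 0.0411]
ee_rot: [-0.707, 0.707, -0.0, 0.001]
ft_force: [0.0, 0.8, -0.9]
grip_width: 0.386
```

{"method": "servo_tool", "body": {"moves": [{"travel": [0,0,2],"dr": [0,0,0]},{"travel": [0,0,0],"dr": [0,0,0]}]}}

```text
clock: 20.0
position: [0.559, 0.103, 0.0384]
ee_rot: [0.707, -0.707, 0.0, -0.0]
ft_force: [-0.0, -0.3, -1.3]
grip_width: 0.39
```

{"method": "servo_tool", "body": {"moves": [{"travel": [0,0,1.5],"dr": [0,0,0]},{"travel": [0,0,0.5],"dr": [0,0,0]},{"travel": [0,0,0],"dr": [0,0,0]}]}}

```text
clock: 20.38
position: [0.5594, 0.1031, 0.0373]
ee_rot: [-0.707, 0.707, -0.0, 0.0]
ft_force: [-3.1, 0.1, 9.4]
grip_width: 0.39
```

{"method": "servo_tool", "body": {"moves": [{"travel": [0,0,0],"dr": [0,0,0]},{"travel": [0,0,0],"dr": [0,0,0]},{"travel": [0,0,0],"dr": [0,0,0]},{"travel": [0,0,0],"dr": [0,0,0]},{"travel": [0,0,0],"dr": [0,0,0]}], "claw": 0.3}}

```text
clock: 21.0
position: [0.559, 0.103, 0.0363]
ee_rot: [0.707, -0.707, 0.0, -0.0]
ft_force: [0.1, -0.2, -0.1]
grip_width: 0.699
```

{"method": "servo_tool", "body": {"moves": [{"travel": [0,0,-15],"dr": [0,0,0]},{"travel": [0,0,-30],"dr": [0,0,0]},{"travel": [0,0,-30],"dr": [0,0,0]},{"travel": [0,0,-30],"dr": [0,0,0]},{"travel": [0,0,0],"dr": [0,0,-10]},{"travel": [0,0,0],"dr": [0,0,-10]},{"travel": [0,0,0],"dr": [0,0,-10]},{"travel": [0,0,0],"dr": [0,0,-10]},{"travel": [0,0,0],"dr": [0,0,-5.5]},{"travel": [0,0,0],"dr": [0,0,0]},{"travel": [0,0,0],"dr": [0,0,0]}]}}

```text
clock: 22.38
position: [0.5591, 0.103, 0.1419]
ee_rot: [0.925, -0.38, 0.0, -0.0]
ft_force: [-0.1, -0.8, 0.5]
grip_width: 0.697
```

```bash
python3 -c "
from h import *
go(.5272,-.0587,.14,-45.5)"
```

```text
pos [0.5591 0.103  0.1419] psi -44.6 tilt [ 0.0007  0.0001 -1.    ] w 0.6969297229338632 F [-0.0565 -0.7647  0.4762] t 22.375
travel mm [ 90.8598 137.4962   1.8665] turn z first/after 0.9
in turned frame [ 92.9295 136.1054   1.9001] full rotvec [-0.0298 -0.0235  0.8665]
```

{"method": "servo_tool", "body": {"moves": [{"travel": [23,34,0],"dr": [0,0,0.8]},{"travel": [23,34,0],"dr": [0,0,0]},{"travel": [23,34,0],"dr": [0,0,0]},{"travel": [23,34,0],"dr": [0,0,0]},{"travel": [0,0,0],"dr": [0,0,0]},{"travel": [0,0,0],"dr": [0,0,0]}]}}

```text
clock: 23.12
position: [0.5278, -0.0575, 0.1416]
ee_rot: [0.923, -0.385, 0.0, -0.0]
ft_force: [0.5, 0.3, -0.7]
grip_width: 0.704
```

```bash
python3 -c "
from h import *
snap('wrist','w8')
go(.5272,-.0587,.027,-45.5)"
```

```text
pos [ 0.5279 -0.057   0.1415] psi -45.3 tilt [ 0.0003  0.0005 -1.    ] w 0.6977752733803966 F [0.6985 0.2309 0.2477] t 23.175
travel mm [  0.7636   1.7834 114.4779] turn z first/after 0.2
in turned frame [  0.7586   1.7124 114.4791] full rotvec [-0.034   0.0061  0.234 ]
```

View pics/w8.png

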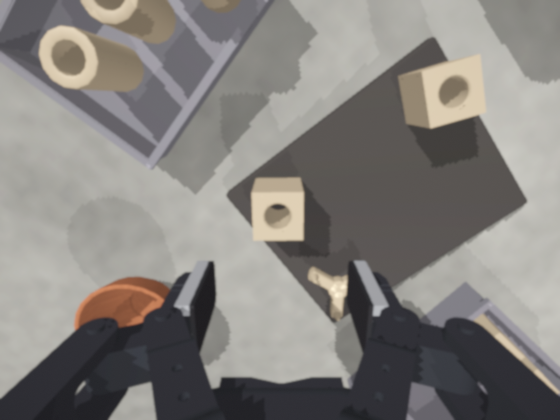

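Post A sits square between the jaws, with its top face centred at (278,216). Descending.

{"method": "servo_tool", "body": {"moves": [{"travel": [1,1.5,30],"dr": [0,0,0]},{"travel": [0,0,30],"dr": [0,0,0]},{"travel": [0,0,30],"dr": [0,0,0]},{"travel": [0,0,24],"dr": [0,0,0]},{"travel": [0,0,0],"dr": [0,0,0]},{"travel": [0,0,0],"dr": [0,0,0]}]}}

```text
clock: 23.92
position: [0.528, -0.0593, 0.0283]
ee_rot: [0.923, -0.385, 0.0, -0.0]
ft_force: [-0.5, 0.4, 0.8]
grip_width: 0.701
```

{"method": "servo_tool", "body": {"moves": [{"travel": [0,0,0],"dr": [0,0,0]},{"travel": [0,0,0],"dr": [0,0,0]},{"travel": [0,0,0],"dr": [0,0,0]},{"travel": [0,0,0],"dr": [0,0,0]},{"travel": [0,0,0],"dr": [0,0,0]},{"travel": [0,0,0],"dr": [0,0,0]},{"travel": [0,0,0],"dr": [0,0,0]}], "claw": 1}}

```text
clock: 24.8
position: [0.5281, -0.0597, 0.0286]
ee_rot: [0.923, -0.385, 0.001, -0.0]
ft_force: [-1.2, 0.2, 5.0]
grip_width: 0.417
```

{"method": "servo_tool", "body": {"moves": [{"travel": [0,0,-10],"dr": [0,0,0]},{"travel": [0,0,-30],"dr": [0,0,0]},{"travel": [0,0,-30],"dr": [0,0,0]},{"travel": [0,0,-30],"dr": [0,0,0]},{"travel": [0,0,0],"dr": [0,0,10]},{"travel": [0,0,0],"dr": [0,0,10]},{"travel": [0,0,0],"dr": [0,0,10]},{"travel": [0,0,0],"dr": [0,0,10]},{"travel": [0,0,0],"dr": [0,0,2.5]},{"travel": [0,0,0],"dr": [0,0,0]},{"travel": [0,0,0],"dr": [0,0,0]}]}}

```text
clock: 26.18
position: [0.5273, -0.0599, 0.1277]
ee_rot: [0.721, -0.693, 0.0, -0.0]
ft_force: [-0.3, -0.3, -1.5]
grip_width: 0.412
```

```bash
python3 -c "
from h import *
a=np.radians(2);c=np.array([.5153,-.3055])
for x in(-42,0):
  p=c+np.array([np.cos(a),np.sin(a)])*x/1e3;print(p)
  go(p[0],p[1],.12,-88)"
```

```text
[ 0.4733 -0.307 ]
pos [ 0.5273 -0.0599  0.1277] psi -87.7 tilt [ 0.0004  0.     -1.    ] w 0.41157115770515684 F [-0.2632 -0.3169 -1.5131] t 26.175
travel mm [244.6967  63.6927   7.6396] turn z first/after 0.3
in turned frame [244.9904  62.5512   7.6605] full rotvec [-0.022  -0.0008  0.2664]
[ 0.5153 -0.3055]
pos [ 0.5273 -0.0599  0.1277] psi -87.7 tilt [ 0.0004  0.     -1.    ] w 0.41157115770515684 F [-0.2632 -0.3169 -1.5131] t 26.175
travel mm [244.8921  21.6932   7.6558] turn z first/after 0.3
in turned frame [244.9904  20.5512   7.6605] full rotvec [-0.022  -0.0008  0.2664]
```

{"method": "servo_tool", "body": {"moves": [{"travel": [35,9,0],"dr": [0,0,0]},{"travel": [35,9,0],"dr": [0,0,0]},{"travel": [35,9,0],"dr": [0,0,0]},{"travel": [35,9,0],"dr": [0,0,0]},{"travel": [35,9,0],"dr": [0,0,0]},{"travel": [35,9,0],"dr": [0,0,0]},{"travel": [35,9,0],"dr": [0,0,0]},{"travel": [0,0,0],"dr": [0,0,0]},{"travel": [0,0,0],"dr": [0,0,0]}]}}

```text
clock: 27.3
position: [0.474, -0.3065, 0.1273]
ee_rot: [0.721, -0.693, -0.0, -0.0]
ft_force: [0.5, 0.7, 0.0]
grip_width: 0.412
```

{"method": "servo_tool", "body": {"moves": [{"travel": [0,0,25],"dr": [0,0,0]},{"travel": [0,0,25],"dr": [0,0,0]},{"travel": [0,0,25],"dr": [0,0,0]},{"travel": [0,0,20],"dr": [0,0,0]},{"travel": [0,0,8],"dr": [0,0,0]},{"travel": [0,0,0],"dr": [0,0,0]},{"travel": [0,0,0],"dr": [0,0,0]}]}}

```text
clock: 28.18
position: [0.4744, -0.3072, 0.0252]
ee_rot: [0.721, -0.693, 0.001, -0.0]
ft_force: [-0.3, 0.3, -0.0]
grip_width: 0.416
```

{"method": "servo_tool", "body": {"moves": [{"travel": [0,0,2],"dr": [0,0,0]},{"travel": [0,0,0],"dr": [0,0,0]}]}}

```text
clock: 28.42
position: [0.4738, -0.3072, 0.0225]
ee_rot: [0.721, -0.693, 0.0, -0.0]
ft_force: [0.8, -0.1, -1.4]
grip_width: 0.411
```

{"method": "servo_tool", "body": {"moves": [{"travel": [0,0,2],"dr": [0,0,0]},{"travel": [0,0,1.5],"dr": [0,0,0]},{"travel": [0,0,0],"dr": [0,0,0]}]}}

```text
clock: 28.8
position: [0.4738, -0.3072, 0.0196]
ee_rot: [0.72, -0.693, -0.0, -0.0]
ft_force: [-4.5, 1.9, 9.6]
grip_width: 0.413
```

```bash
python3 -c "
from h import *
go(.5153,-.3055,.12,-88)"
```

```text
pos [ 0.4738 -0.3072  0.0196] psi -87.8 tilt [ 0.0002  0.0002 -1.    ] w 0.41338367714637675 F [-4.5315  1.9051  9.5564] t 28.8
travel mm [  -0.1309  -41.5747 -100.4185] turn z first/after 0.2
in turned frame [  -0.2444  -41.551  -100.4281] full rotvec [-0.0132  0.0138  0.1898]
```

Contact. Release, rise and turn toward post B (yaw -31°).

{"method": "servo_tool", "body": {"moves": [{"travel": [0,0,0],"dr": [0,0,0]},{"travel": [0,0,0],"dr": [0,0,0]},{"travel": [0,0,0],"dr": [0,0,0]},{"travel": [0,0,0],"dr": [0,0,0]},{"travel": [0,0,0],"dr": [0,0,0]}], "claw": 0.3}}

```text
clock: 29.42
position: [0.4737, -0.3071, 0.0188]
ee_rot: [0.721, -0.693, -0.0, -0.0]
ft_force: [-0.1, -1.0, -0.6]
grip_width: 0.698
```

{"method": "servo_tool", "body": {"moves": [{"travel": [0,0,-15],"dr": [0,0,0]},{"travel": [0,0,-35],"dr": [0,0,0]},{"travel": [0,0,-35],"dr": [0,0,0]},{"travel": [0,0,-35],"dr": [0,0,0]},{"travel": [0,0,0],"dr": [0,0,-10]},{"travel": [0,0,0],"dr": [0,0,-10]},{"travel": [0,0,0],"dr": [0,0,-10]},{"travel": [0,0,0],"dr": [0,0,-10]},{"travel": [0,0,0],"dr": [0,0,-10]},{"travel": [0,0,0],"dr": [0,0,-7]},{"travel": [0,0,0],"dr": [0,0,0]},{"travel": [0,0,0],"dr": [0,0,0]}]}}

```text
clock: 30.92
position: [0.4738, -0.3073, 0.1394]
ee_rot: [0.964, -0.267, 0.0, 0.0]
ft_force: [0.7, -0.2, -0.3]
grip_width: 0.697
```

```bash
python3 -c "
from h import *
go(.6646,-.0795,.14,-31)"
```

```text
pos [ 0.4738 -0.3073  0.1394] psi -31.0 tilt [ 0.0006 -0.0003 -1.    ] w 0.6971960623442559 F [ 0.6766 -0.166  -0.3199] t 30.925
travel mm [  46.4325 -293.4842   -0.5963] turn z first/after 0.0
in turned frame [  46.2518 -293.5127   -0.6364] full rotvec [-0.0019 -0.0375  0.0352]
```

{"method": "servo_tool", "body": {"moves": [{"travel": [6,-37,0],"dr": [0,0,0]},{"travel": [6,-37,0],"dr": [0,0,0]},{"travel": [6,-37,0],"dr": [0,0,0]},{"travel": [6,-37,0],"dr": [0,0,0]},{"travel": [6,-37,0],"dr": [0,0,0]},{"travel": [6,-37,0],"dr": [0,0,0]},{"travel": [6,-37,0],"dr": [0,0,0]},{"travel": [4,-35,0],"dr": [0,0,0]},{"travel": [0,0,0],"dr": [0,0,0]},{"travel": [0,0,0],"dr": [0,0,0]}]}}

```text
clock: 32.17
position: [0.6635, -0.0789, 0.1388]
ee_rot: [0.964, -0.266, -0.0, 0.0]
ft_force: [-0.1, -0.3, 1.0]
grip_width: 0.699
```

```bash
python3 -c "
from h import *
snap('wrist','w9')
go(.6646,-.0795,.028,-31)"
```

```text
pos [ 0.6633 -0.0795  0.1389] psi -30.9 tilt [-0.0002 -0.0009 -1.    ] w 0.7001843099205338 F [ 0.4902 -0.0372  0.4838] t 32.225
travel mm [  1.0554  -0.7865 110.8933] turn z first/after 0.1
in turned frame [  1.0806  -0.691  110.8937] full rotvec [ 0.05   -0.0135  0.0703]
```

View pics/w9.png

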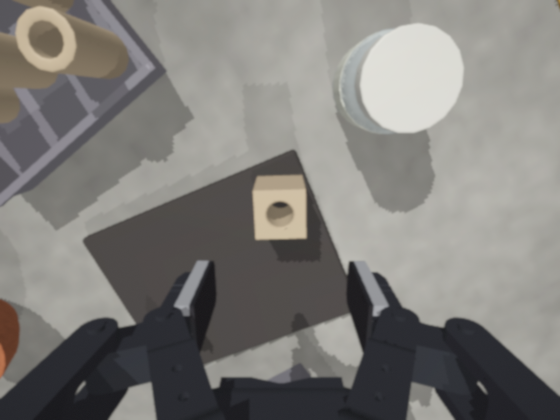

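Post B is square and centred at (280,214). The jar is clear of the hand.

{"method": "servo_tool", "body": {"moves": [{"travel": [1,-0.5,30],"dr": [0,0,0]},{"travel": [0,0,30],"dr": [0,0,0]},{"travel": [0,0,30],"dr": [0,0,0]},{"travel": [0,0,21],"dr": [0,0,0]},{"travel": [0,0,0],"dr": [0,0,0]},{"travel": [0,0,0],"dr": [0,0,0]}]}}

```text
clock: 32.98
position: [0.6657, -0.0787, 0.0292]
ee_rot: [0.964, -0.266, 0.001, -0.0]
ft_force: [0.5, -0.2, 0.4]
grip_width: 0.698
```

{"method": "servo_tool", "body": {"moves": [{"travel": [0,0,0],"dr": [0,0,0]},{"travel": [0,0,0],"dr": [0,0,0]},{"travel": [0,0,0],"dr": [0,0,0]},{"travel": [0,0,0],"dr": [0,0,0]},{"travel": [0,0,0],"dr": [0,0,0]},{"travel": [0,0,0],"dr": [0,0,0]},{"travel": [0,0,0],"dr": [0,0,0]}], "claw": 1}}

```text
clock: 33.85
position: [0.6658, -0.0782, 0.0293]
ee_rot: [0.964, -0.266, 0.001, -0.0]
ft_force: [-0.6, 1.1, 5.5]
grip_width: 0.412
```

{"method": "servo_tool", "body": {"moves": [{"travel": [0,0,-10],"dr": [0,0,0]},{"travel": [0,0,-30],"dr": [0,0,0]},{"travel": [0,0,-30],"dr": [0,0,0]},{"travel": [0,0,-30],"dr": [0,0,0]},{"travel": [0,0,0],"dr": [0,0,10]},{"travel": [0,0,0],"dr": [0,0,10]},{"travel": [0,0,0],"dr": [0,0,10]},{"travel": [0,0,0],"dr": [0,0,10]},{"travel": [0,0,0],"dr": [0,0,10]},{"travel": [0,0,0],"dr": [0,0,7]},{"travel": [0,0,0],"dr": [0,0,0]},{"travel": [0,0,0],"dr": [0,0,0]}]}}

```text
clock: 35.35
position: [0.6649, -0.0782, 0.1281]
ee_rot: [0.722, -0.692, 0.0, -0.0]
ft_force: [0.1, -0.9, -1.1]
grip_width: 0.414
```

```bash
python3 -c "
from h import *
go(.5160,-.3055,.12,-88)"
```

```text
pos [ 0.6649 -0.0782  0.1281] psi -87.6 tilt [ 0.0002  0.0001 -1.    ] w 0.41367269305772963 F [ 0.058  -0.9351 -1.0653] t 35.35
travel mm [221.0007 158.1301   8.0382] turn z first/after 0.4
in turned frame [222.0005 156.7208   8.0882] full rotvec [-0.0124  0.0041  0.3641]
```

{"method": "servo_tool", "body": {"moves": [{"travel": [28,20,0],"dr": [0,0,0]},{"travel": [28,20,0],"dr": [0,0,0]},{"travel": [28,20,0],"dr": [0,0,0]},{"travel": [28,20,0],"dr": [0,0,0]},{"travel": [28,20,0],"dr": [0,0,0]},{"travel": [28,20,0],"dr": [0,0,0]},{"travel": [28,20,0],"dr": [0,0,0]},{"travel": [25,18,0],"dr": [0,0,0]},{"travel": [0,0,0],"dr": [0,0,0]},{"travel": [0,0,0],"dr": [0,0,0]}]}}

```text
clock: 36.6
position: [0.5159, -0.3045, 0.1279]
ee_rot: [0.721, -0.693, 0.0, -0.0]
ft_force: [-0.2, 0.2, -1.0]
grip_width: 0.415
```

{"method": "servo_tool", "body": {"moves": [{"travel": [0,0,25],"dr": [0,0,0]},{"travel": [0,0,25],"dr": [0,0,0]},{"travel": [0,0,25],"dr": [0,0,0]},{"travel": [0,0,20],"dr": [0,0,0]},{"travel": [0,0,8],"dr": [0,0,0]},{"travel": [0,0,0],"dr": [0,0,0]},{"travel": [0,0,0],"dr": [0,0,0]}]}}

```text
clock: 37.48
position: [0.5161, -0.3054, 0.0258]
ee_rot: [0.721, -0.693, 0.001, -0.0]
ft_force: [-0.3, -0.2, -0.9]
grip_width: 0.415
```

{"method": "servo_tool", "body": {"moves": [{"travel": [0,0,2],"dr": [0,0,0]},{"travel": [0,0,1.5],"dr": [0,0,0]},{"travel": [0,0,0],"dr": [0,0,0]}]}}

```text
clock: 37.85
position: [0.5154, -0.3052, 0.0213]
ee_rot: [0.721, -0.693, -0.0, -0.0]
ft_force: [0.4, 0.2, -0.6]
grip_width: 0.413
```

{"method": "servo_tool", "body": {"moves": [{"travel": [0,0,1.5],"dr": [0,0,0]},{"travel": [0,0,0.5],"dr": [0,0,0]},{"travel": [0,0,0],"dr": [0,0,0]}]}}

```text
clock: 38.22
position: [0.5157, -0.3052, 0.0202]
ee_rot: [0.721, -0.693, 0.0, -0.0]
ft_force: [-3.8, 2.5, 9.2]
grip_width: 0.414
```

{"method": "servo_tool", "body": {"moves": [{"travel": [0,0,0],"dr": [0,0,0]},{"travel": [0,0,0],"dr": [0,0,0]},{"travel": [0,0,0],"dr": [0,0,0]},{"travel": [0,0,0],"dr": [0,0,0]},{"travel": [0,0,0],"dr": [0,0,0]}], "claw": 0.3}}

```text
clock: 38.85
position: [0.5155, -0.3052, 0.0193]
ee_rot: [0.721, -0.693, -0.0, -0.0]
ft_force: [-0.3, 0.2, 0.1]
grip_width: 0.701
```

{"method": "servo_tool", "body": {"moves": [{"travel": [0,0,-15],"dr": [0,0,0]},{"travel": [0,0,-35],"dr": [0,0,0]},{"travel": [0,0,-35],"dr": [0,0,0]},{"travel": [0,0,-35],"dr": [0,0,0]},{"travel": [0,0,0],"dr": [0,0,-10]},{"travel": [0,0,0],"dr": [0,0,-10]},{"travel": [0,0,0],"dr": [0,0,-10]},{"travel": [0,0,0],"dr": [0,0,-10]},{"travel": [0,0,0],"dr": [0,0,-2]},{"travel": [0,0,0],"dr": [0,0,0]},{"travel": [0,0,0],"dr": [0,0,0]}]}}

```text
clock: 40.22
position: [0.5155, -0.3052, 0.1396]
ee_rot: [0.921, -0.39, 0.0, 0.0]
ft_force: [-0.1, -0.0, -0.4]
grip_width: 0.699
```

```bash
python3 -c "
from h import *
a=np.radians(-136)
go(.509-.012,-.1475-.011,.14,-46)"
```

```text
pos [ 0.5155 -0.3052  0.1396] psi -45.9 tilt [ 0.0002 -0.0001 -1.    ] w 0.6988328482998886 F [-0.1404 -0.0417 -0.3753] t 40.225
travel mm [-118.2693  -88.7112   -0.4637] turn z first/after 0.1
in turned frame [-118.3702  -88.5766   -0.4436] full rotvec [-0.0052 -0.0137  0.0652]
```

{"method": "servo_tool", "body": {"moves": [{"travel": [-30,-22,0],"dr": [0,0,0]},{"travel": [-30,-22,0],"dr": [0,0,0]},{"travel": [-30,-22,0],"dr": [0,0,0]},{"travel": [-28,-22,0],"dr": [0,0,0]},{"travel": [0,0,0],"dr": [0,0,0]},{"travel": [0,0,0],"dr": [0,0,0]}]}}

```text
clock: 40.98
position: [0.4964, -0.1598, 0.1395]
ee_rot: [0.921, -0.39, 0.0, 0.0]
ft_force: [0.0, -0.5, -0.2]
grip_width: 0.698
```

```bash
python3 -c "
from h import *
im=snap('wrist','w10')
go(.497,-.1585,.0145,-46)
cv2.imwrite('pics/c10.png',cv2.resize(im[150:300,200:360],None,fx=4,fy=4,interpolation=cv2.INTER_CUBIC))"
```

```text
pos [ 0.4963 -0.1602  0.1394] psi -45.9 tilt [ 0.0002 -0.0004 -1.    ] w 0.70259066053822 F [-0.2883 -0.5515 -0.9691] t 41.025
travel mm [ -0.8156  -1.7427 124.9203] turn z first/after 0.1
in turned frame [ -0.7635  -1.7193 124.921 ] full rotvec [ 0.0101 -0.0252  0.0944]
```

View pics/c10.png

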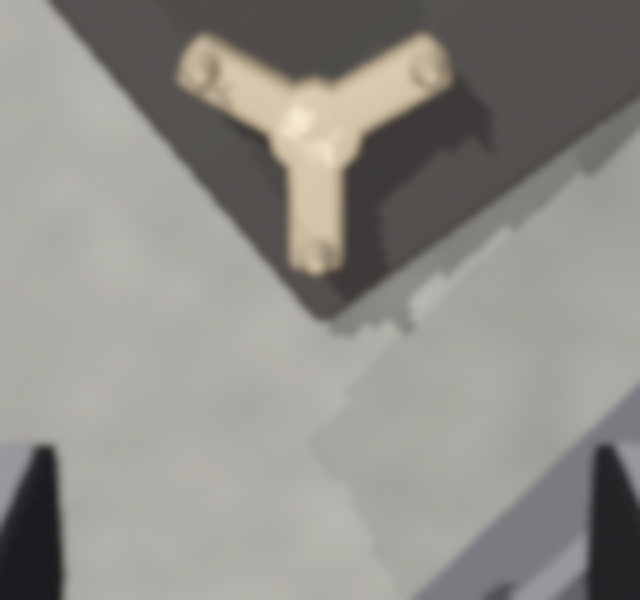

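The stilt's arm lies straight across the jaw line at crop x=316, with the hub at (316,125).

```bash
python3 -c "
from h import *
q=(np.array([(316,125),(316,200),(316,258)])-1.5)/4+[200,150]
p=ray('w10',q,.029);print(p,np.hypot(*(p[2]-p[0])))
t=p[0]+(p[2]-p[0])/np.hypot(*(p[2]-p[0]))*.016;print(t)
go(*t,.0145,-46)"
```

```text
[[ 0.5093 -0.1475]
 [ 0.4986 -0.1578]
 [ 0.49   -0.1661]] 0.02682346711274108
[ 0.4978 -0.1586]
pos [ 0.4963 -0.1602  0.1394] psi -45.9 tilt [ 0.0002 -0.0004 -1.    ] w 0.70259066053822 F [-0.2883 -0.5515 -0.9691] t 41.025
travel mm [ -0.1866  -2.2766 124.9205] turn z first/after 0.1
in turned frame [ -0.1354  -2.2543 124.921 ] full rotvec [ 0.0101 -0.0252  0.0944]
```

{"method": "servo_tool", "body": {"moves": [{"travel": [0,-2,30],"dr": [0,0,0]},{"travel": [0,0,30],"dr": [0,0,0]},{"travel": [0,0,30],"dr": [0,0,0]},{"travel": [0,0,25],"dr": [0,0,0]},{"travel": [0,0,8],"dr": [0,0,0]},{"travel": [0,0,0],"dr": [0,0,0]},{"travel": [0,0,0],"dr": [0,0,0]}]}}

```text
clock: 41.9
position: [0.4985, -0.1582, 0.0174]
ee_rot: [0.921, -0.389, 0.001, -0.0]
ft_force: [0.2, 0.3, -0.3]
grip_width: 0.703
```

{"method": "servo_tool", "body": {"moves": [{"travel": [0,0,0],"dr": [0,0,0]},{"travel": [0,0,0],"dr": [0,0,0]},{"travel": [0,0,0],"dr": [0,0,0]},{"travel": [0,0,0],"dr": [0,0,0]},{"travel": [0,0,0],"dr": [0,0,0]},{"travel": [0,0,0],"dr": [0,0,0]},{"travel": [0,0,0],"dr": [0,0,0]},{"travel": [0,0,0],"dr": [0,0,0]}], "claw": 1, "squeeze": 30}}

```text
clock: 42.9
position: [0.498, -0.1579, 0.0166]
ee_rot: [0.921, -0.389, 0.0, -0.0]
ft_force: [-1.1, 0.6, 5.0]
grip_width: 0.107
```

{"method": "servo_tool", "body": {"moves": [{"travel": [0,0,-10],"dr": [0,0,0]},{"travel": [0,0,-30],"dr": [0,0,0]},{"travel": [0,0,-40],"dr": [0,0,0]},{"travel": [0,0,-40],"dr": [0,0,0]},{"travel": [0,0,0],"dr": [0,0,0]},{"travel": [0,0,0],"dr": [0,0,0]}]}}

```text
clock: 43.65
position: [0.4973, -0.1577, 0.1359]
ee_rot: [0.921, -0.389, -0.0, 0.0]
ft_force: [-0.2, 0.6, -1.0]
grip_width: 0.109
```

```bash
python3 -c "
from h import *
go(.4348,.3114,.135,-46);print(manip.get_obs()['joint_pos'])"
```

```text
pos [ 0.4973 -0.1577  0.1359] psi -45.8 tilt [-0.0005  0.0002 -1.    ] w 0.10863031720929506 F [-0.1858  0.6164 -1.0344] t 43.65
travel mm [-379.8546 -282.2216    1.0502] turn z first/after 0.2
in turned frame [-380.8685 -280.8522    0.9384] full rotvec [0.0134 0.0268 0.2062]
[ 0.1496  0.1821  0.0771  1.8563 -0.0157  1.1042 -0.5667]
```

{"method": "servo_tool", "body": {"moves": [{"travel": [-32,-24,0],"dr": [0,0,0]},{"travel": [-32,-24,0],"dr": [0,0,0]},{"travel": [-32,-24,0],"dr": [0,0,0]},{"travel": [-32,-24,0],"dr": [0,0,0]},{"travel": [-32,-24,0],"dr": [0,0,0]},{"travel": [-32,-24,0],"dr": [0,0,0]},{"travel": [-32,-24,0],"dr": [0,0,0]},{"travel": [-32,-24,0],"dr": [0,0,0]},{"travel": [-32,-24,0],"dr": [0,0,0]},{"travel": [-32,-24,0],"dr": [0,0,0]},{"travel": [-32,-24,0],"dr": [0,0,0]},{"travel": [-28,-18,0],"dr": [0,0,0]}]}}

```text
clock: 45.15
position: [0.4338, 0.3123, 0.1348]
ee_rot: [0.921, -0.389, -0.001, 0.001]
ft_force: [0.9, 0.4, 0.2]
grip_width: 0.1
```

{"method": "servo_tool", "body": {"moves": [{"travel": [0,0,0],"dr": [0,0,0]},{"travel": [0,0,0],"dr": [0,0,0]}]}}

```text
clock: 45.4
position: [0.4347, 0.3102, 0.1352]
ee_rot: [0.921, -0.389, -0.0, 0.001]
ft_force: [-0.4, -0.0, -0.5]
grip_width: 0.104
```

```bash
python3 -c "
from h import *
snap('wrist','w11')
go(.4348,.3114,.0085,-46);print(manip.get_obs()['joint_pos'])"
```

```text
pos [0.435  0.3099 0.1355] psi -45.9 tilt [-0.0011 -0.0013 -1.    ] w 0.10185605738232027 F [ 0.7079 -0.7366 -0.1579] t 45.45
travel mm [ -1.2764  -1.1091 126.9675] turn z first/after 0.1
in turned frame [ -1.2544  -0.8922 126.9694] full rotvec [ 0.0966 -0.0109  0.1309]
[-0.426   0.2303 -0.3139  1.8062  0.0787  1.1189 -1.5673]
```

View pics/w11.png

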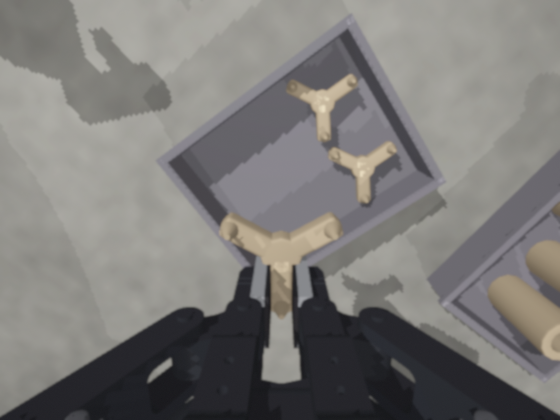

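The stilt is held level and heading for the free end of its tray. Lowering.

{"method": "servo_tool", "body": {"moves": [{"travel": [-1,-1,25],"dr": [0,0,0]},{"travel": [0,0,25],"dr": [0,0,0]},{"travel": [0,0,25],"dr": [0,0,0]},{"travel": [0,0,25],"dr": [0,0,0]},{"travel": [0,0,15],"dr": [0,0,0]},{"travel": [0,0,6],"dr": [0,0,0]},{"travel": [0,0,0],"dr": [0,0,0]},{"travel": [0,0,0],"dr": [0,0,0]}]}}

```text
clock: 46.45
position: [0.4355, 0.313, 0.0161]
ee_rot: [0.921, -0.389, 0.0, -0.001]
ft_force: [-0.5, 1.1, 0.6]
grip_width: 0.107
```

{"method": "servo_tool", "body": {"moves": [{"travel": [0,0,2],"dr": [0,0,0]},{"travel": [0,0,1],"dr": [0,0,0]},{"travel": [0,0,0],"dr": [0,0,0]}]}}

```text
clock: 46.82
position: [0.435, 0.3126, 0.0123]
ee_rot: [0.921, -0.389, 0.0, -0.0]
ft_force: [-0.3, -0.8, -0.6]
grip_width: 0.111
```

{"method": "servo_tool", "body": {"moves": [{"travel": [0,0,2],"dr": [0,0,0]},{"travel": [0,0,1],"dr": [0,0,0]},{"travel": [0,0,0],"dr": [0,0,0]}]}}

```text
clock: 47.2
position: [0.4349, 0.3126, 0.0092]
ee_rot: [0.921, -0.389, -0.0, 0.0]
ft_force: [-0.4, -0.5, -0.2]
grip_width: 0.104
```

{"method": "servo_tool", "body": {"moves": [{"travel": [0,0,1],"dr": [0,0,0]},{"travel": [0,0,0],"dr": [0,0,0]}]}}

```text
clock: 47.45
position: [0.435, 0.3126, 0.0083]
ee_rot: [0.921, -0.389, 0.0, 0.0]
ft_force: [0.2, -0.1, -0.5]
grip_width: 0.103
```

{"method": "servo_tool", "body": {"moves": [{"travel": [0,0,1],"dr": [0,0,0]},{"travel": [0,0,0],"dr": [0,0,0]}]}}

```text
clock: 47.7
position: [0.4351, 0.3127, 0.0076]
ee_rot: [0.921, -0.389, 0.0, -0.0]
ft_force: [-2.2, -0.6, 3.4]
grip_width: 0.107
```

Contact. I'll open only a little (about 30 mm), then rise and look from height.

{"method": "servo_tool", "body": {"moves": [{"travel": [0,0,0],"dr": [0,0,0]},{"travel": [0,0,0],"dr": [0,0,0]},{"travel": [0,0,0],"dr": [0,0,0]},{"travel": [0,0,0],"dr": [0,0,0]},{"travel": [0,0,0],"dr": [0,0,0]}], "claw": 0.65}}

```text
clock: 48.32
position: [0.435, 0.3126, 0.0073]
ee_rot: [0.921, -0.389, 0.0, -0.0]
ft_force: [0.6, -0.3, 0.4]
grip_width: 0.351
```

{"method": "servo_tool", "body": {"moves": [{"travel": [0,0,-8],"dr": [0,0,0]},{"travel": [0,0,-15],"dr": [0,0,0]},{"travel": [0,0,-35],"dr": [0,0,0]},{"travel": [0,0,-35],"dr": [0,0,0]},{"travel": [0,0,-35],"dr": [0,0,0]},{"travel": [0,0,-35],"dr": [0,0,0]},{"travel": [0,0,-35],"dr": [0,0,0]},{"travel": [0,0,-35],"dr": [0,0,0]},{"travel": [0,0,-35],"dr": [0,0,0]},{"travel": [0,0,-35],"dr": [0,0,0]},{"travel": [0,0,0],"dr": [0,0,0]},{"travel": [0,0,0],"dr": [0,0,0]}]}}

```text
clock: 49.82
position: [0.4347, 0.3125, 0.3105]
ee_rot: [0.921, -0.389, 0.0, -0.0]
ft_force: [-0.4, -0.2, -0.2]
grip_width: 0.351
```

```bash
python3 -c "
from h import *
go(.5,.2,.3)
w=snap('wrist','w12');s=snap('side','s12')
cv2.imwrite('pics/f12.png',np.hstack([cv2.resize(s[130:410,150:430],(500,500),interpolation=cv2.INTER_CUBIC),cv2.resize(w[50:330,140:300],(286,500),interpolation=cv2.INTER_CUBIC)]))"
```

```text
pos [0.4347 0.3125 0.3105] psi -45.8 tilt [ 0.0003  0.     -1.    ] w 0.3512042643582623 F [-0.4019 -0.1659 -0.1794] t 49.825
travel mm [126.1456  31.6137  10.5102]
```

View pics/f12.png

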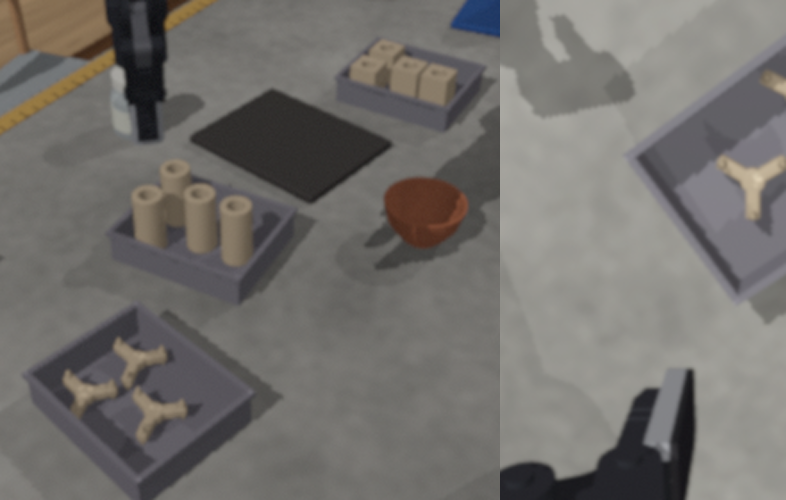

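The shelf is empty. All four tubes and four posts stand upright in their trays, three stilts lie flat in theirs, and the pot and jar haven't moved. Handing in.

```bash
python3 -c "
from h import *
print(manip.hand_in())"
```

```text
the job is handed in; nothing more can be done
None
```

All five pieces are in their trays, and I handed the job in at about 50 s on the robot's clock. The hand-in gave no verdict.

- **Placement:** both round props and both square posts went into their own trays standing upright, and the stilt went in flat. I lowered each one in small steps until the floor pushed back with about 3–10 N, at the height I expected, and only then let go.
- **Last checks:** the final side and wrist pictures show the shelf empty, with 4 props, 4 posts and 3 stilts standing or lying properly in their trays. The clay pot is where it was, and so is the part of the jar not hidden by the arm. The gripper was clear of everything at about 0.31 m up.
- **What disagreed:** one wrist view, with the pieces near the picture's edge, put tube A and the stilt about 4 mm from my other measurements. Other wrist views, and the side camera for the tube, agreed to about 2 mm, so I used those. Two tray widths also came out about 6 mm too large, so I placed those two trays mostly by the pieces already standing in them.
- **Failed call:** the first move was refused because it was missing the turn entries; nothing moved. I viewed 14 pictures in all, including crops.

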